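# Make up two heater-control kits

### The arm

A 6-joint arm with a two-finger parallel gripper is mounted at the origin on the work surface. World frame = base frame: x ahead of the robot, y to its left, z up, the work surface at z = 0. Lengths are in m, angles in degrees, forces in N, time in s.
With the tool pointing down it reaches from about 0.3 to 0.75 m from the base axis. Payload 8.5 kg.
Tool frame: the origin (TCP) lies at the very end of the fingers, on their centre line; the grasp point (between the pads) lies env.pinch_z behind it (env.pinch_z is the distance from the TCP to the grasp point, in m); z points along the fingers, y is the line along which they close (so a half turn about z gives the same grasp; the last joint's range is limited). The gripper opens to 85 mm and grips with 20 to 120 N. Pads are 22 mm wide; open, the fingers measure 114 mm over their backs; the gripper's body (76 mm by 85 mm) begins 54 mm behind the grasp point. The pads swing forward as they close: fully open they stand 13 mm farther back than shut.
Start: joints at [-78.799, 21.807, 74.336, -0, 83.858, -12.336], TCP at [0.22, -0.504, 0.231] pointing down, gripper open.
Joint ranges: [-178.18, 178.18], [-50.72, 133.34], [12.68, 142.11], [-81.47, 261.47], [9.98, 163.14], [-165.26, 165.26]. Speed limits (degrees/s): [136.94, 136.94, 180, 180, 180, 180].

### API

Orientations are given as a 3x3 rotation matrix whose columns are the frame's x, y, z axes.
In Python, from rig import telemetry, get_image, env gives the robot as it stands. The module is installed in compiled form; this text tells all that it offers.
- The arm moves only by the tool apply_moves, never from a script. Its argument "series" is a list of rows, each a list of 7 numbers: the shift along the tool's x, y, z in mm, then the turn, a rotation vector about the tool's x, y, z in degrees, then the opening, from 0 (shut) to 1 (fully open). A call has 1 to 12 rows; each row shifts and turns the commanded pose from where the row before left it, along the tool's axes as they then stand; what a row does not reach is not made up. A row lasts 1/8 s, in which the tool goes at most 62.5 mm and 10.7 degrees, less where a joint would pass 70% of its speed; a pose out of reach is approached as far as the arm can. A call with a gripper value outside its range is refused whole. The fingers move at their own pace and stop on an object; "grip_force" is the grip in N (left out, the last holds). Time passes only in rows, so rows that do not move let the fingers close. It gives the time, the measured TCP pose, the force, the opening and the grip force at its end, in the units of the state.
- telemetry.observe(): the state, without advancing time (a new reading comes with each control period).
- get_image(name): name is "scene" or "top" or "wrist"; returns a dict with "frame" (480x640x3 uint8, red, green, blue), "z_map" (480x640 float32, m along the optical axis (not along the pixel's ray), 0 where there is no reading), "vertical_fov" (degrees; the focal length in pixels is half the picture's height over the tangent of half this angle, whatever the lens; pixels are square), "cx", "cy" (the principal point, pixels), "dist" ([k1, k2, p1, p2, k3] as OpenCV has them; the pictures are not rectified), "eye" and "attitude" of the camera in the world; the wrist camera has in their place "mount" (4x4, takes a point from camera to tool coordinates, whose origin is the TCP and whose axes are the flange's). Camera axes: x right, y up, looking along -z (the intrinsics and any distortion apply to the point x, -y, -z); pixel columns grow to the right and rows downward; lengths in m; the calibration is good to about 2 mm. A picture is of the moment at which its call begins: read the wrist's pose just before it.
- env.close_job(): hands the job in; it is judged then, once.
The state is a dict: "time_s": time; "q": joint angles; "qvel": joint speeds; "joint_efforts": joint torques, N m; "position": TCP position; "tool_rot": TCP orientation; "ft_force": force on the tool from outside, world axes, zero at the start; "wrist_torque": the same for the moment, N m; "grip_width": finger opening in m; "gripper_force": force on a finger pad.
Only numpy, scipy, OpenCV 4.12 (cv2) and the standard library are available. Lean on these libraries where they do the work, as an engineer would, in place of code of your own. Each camera call takes 0.05 s, during which the arm holds its last target. There are 200 camera calls.

### The job

Make up the two heater kits in the shallow blue trays. In the divided tray: the finned heatsink flat in the longer bay with the flat solid-state relay set on top of it, centred and square to it, and the small square controller standing in the shorter bay; in the plain tray: the large oblong controller and the contactor, side by side and flat on the tray's floor. Keep all the parts upright, and leave the spare breaker, the mouse and the screwdriver where they are.

Things in the scene. Friction and masses are not known exactly. Their poses are not given: they have to be found in the camera images.
- heatsink_centre (a point): Bare aluminium heatsink with fins underneath, 76 long (x) x 56 wide (y) x 36 high (z) mm; its flat top is 60 (x) x 56 (y) mm, the fins (28 mm high) show at both ends, 0.2 to 0.4 kg. The point is its centre, 18 mm above its underside; x along its length, y across, z up. Loose, on the table (z = 0) at the start; grasp it from above across y.
- relay_centre (a point): Flat white solid-state relay block with four screw terminals on top, 58 (x) x 45 (y) x 32 high (z) mm, about 0.11 kg. The point is its centre, 16 mm above its underside; x along its length, y across, z up. On the heatsink its centre is 34 mm above the heatsink's, which is 11 mm wider: hold it high, fingertips above its underside. Loose, on the table (z = 0) at the start; grasp it from above across y.
- small_controller_centre (a point): Small panel temperature controller standing on its back with the display up: square black face on a grey case, 48 x 48 mm, 58 mm high, about 0.13 kg. The point is its centre, 29 mm above its underside; z up, x towards the display end of the face. Loose, on the table (z = 0) at the start; grasp it from above across y.
- large_controller_centre (a point): Large panel temperature controller standing on its back with the display up: oblong black face on a grey case, 96 (x) x 48 (y) mm, 58 mm high, 0.17 to 0.34 kg. The point is its centre, 29 mm above its underside; x along its length, y across, z up. Loose, on the table (z = 0) at the start; grasp it from above across y.
- contactor_centre (a point): Stepped contactor: grey base 74 (x) x 45 (y) x 36 high mm with three screw terminals at each end, and on its middle a black block 44 (x) x 45 (y) mm that rises to 60 mm above the underside; 0.18 to 0.37 kg. The point is its centre, 30 mm above its underside; x along its length, y across, z up. Loose, on the table (z = 0) at the start; grasp it from above across y.
- breaker_centre (a point): Spare two-pole circuit breaker, white, 80 (x) x 36 (y) mm, stepped, with a black toggle on top, 68 mm high. It stands among the stock and stays there. The point is 30 mm above its underside; x along its length, y across, z up.
- divided_tray: Fixed shallow blue tray, 204 (x) x 108 (y) mm outside, rim 12 mm above the table, floor 4 mm thick, walls 4 mm. A bare aluminium cross wall, 6 mm thick, rim-high, makes two bays, both 100 mm wide (y): the longer, 110 mm, centred at x = -43 mm; the shorter, 80 mm, centred at x = +58 mm. Origin: centre of its underside; x along its length, z up.
- plain_tray: Fixed shallow blue tray without a cross wall, 178 (x) x 128 (y) mm outside, inside 170 x 120 mm, rim 12 mm above the table, floor 4 mm thick. Room for two parts side by side, their lengths across the tray along y, centred at x = -42 and x = +42 mm. Origin: centre of its underside; x along its length, z up.
- mouse_centre (a point): Black computer mouse, 100 x 58 x 33 mm, lying on the table beyond the stock; bystander. The point is 18 mm above its underside.
- screwdriver: Screwdriver lying on the table beyond the stock; bystander. Origin on its underside.

How it is judged:
By the outcome, as a careful person would: the job done as asked, in the order asked, and still so for the second after the job is handed in, with the robot touching nothing.
It also fails if it takes over 115 s, if anything falls off the work surface, if the arm or the gripper's body presses on something with over 40 N, if the wrist force passes 120 N, or if a joint passes its speed limit or range.

## Working session

There is one attempt and no reset: what is moved stays moved. The work goes in short steps, Python scripts to look and compute and a tool call to move; the robot and the scene stay as the last step left them, time stands still between calls to the robot, and variables do not carry over. Pictures are saved under pics/ and viewed, at most 14 in all, crops included, and the job is handed in when it is done.

Besides the shell and the picture viewer there is one more tool, called after "Request:" as name([rows], argument=value, ...), one row to a line, values as JSON. apply_moves: Moves the arm, as the interface text tells. Its arguments: {"type":"object","properties":{"series":{"type":"array"},"grip_force":{"type":"number"}},"required":["series"]}

```bash
mkdir -p pics; cat > h.py <<'E'
import numpy as np, cv2
from rig import telemetry, get_image, env
def grab(n):
    s=telemetry.observe(); d=get_image(n)
    f=240/np.tan(np.radians(d["vertical_fov"])/2)
    d["K"]=np.array([[f,0,d["cx"]],[0,f,d["cy"]],[0,0,1]]); d["D"]=np.array(d["dist"],float)
    if n=="wrist":
        T=np.eye(4);T[:3,:3]=s["tool_rot"];T[:3,3]=s["position"]; M=T@np.array(d["mount"])
        d["R"],d["t"]=M[:3,:3],M[:3,3]
    else: d["R"],d["t"]=np.array(d["attitude"]),np.array(d["eye"])
    return d
def rays(d,uv):
    p=cv2.undistortPoints(np.array(uv,np.float64).reshape(-1,1,2),d["K"],d["D"])[:,0]
    return np.c_[p[:,0],-p[:,1],-np.ones(len(p))]@d["R"].T
def onplane(d,uv,z):
    r=rays(d,uv); return d["t"]+r*((z-d["t"][2])/r[:,2])[:,None]
def cloud(d):
    v,u=np.mgrid[0:480,0:640]; r=rays(d,np.c_[u.ravel(),v.ravel()])
    P=(d["t"]+r*d["z_map"].reshape(-1,1)).reshape(480,640,3); P[d["z_map"]<=0]=np.nan
    return P
def save(d,n,crop=None):
    im=cv2.cvtColor(d["frame"],cv2.COLOR_RGB2BGR); cv2.imwrite("pics/"+n,im)
E
python3 - <<'E'
from h import *
print(env.pinch_z)
for n in("top","scene","wrist"):
    d=grab(n);save(d,n+"0.png");print(n,d["t"],np.round(d["R"],3).tolist(),d["vertical_fov"],d["dist"])
s=telemetry.observe();print(np.round(s["tool_rot"],3),s["grip_width"],s["ft_force"])
E
```

```text
0.0187
top [0.45446708 0.01603348 0.7902669 ] [[-0.008, 0.982, -0.19], [-0.999, 0.002, 0.048], [0.047, 0.19, 0.981]] 55.115902008162806 [-0.09487953  0.          0.          0.          0.        ]
scene [1.47220159 0.24442344 0.71334112] [[-0.249, -0.579, 0.777], [0.968, -0.137, 0.208], [-0.014, 0.804, 0.595]] 42.76455020191144 [-0.20192078  0.          0.          0.          0.        ]
wrist [ 0.28519215 -0.47542301  0.37253258] [[0.399, 0.879, 0.26], [-0.917, 0.383, 0.112], [-0.001, -0.283, 0.959]] 71.32707490928821 [-0.0412141  0.         0.         0.         0.       ]
[[ 0.917  0.399 -0.   ]
 [ 0.399 -0.917  0.001]
 [ 0.    -0.001 -1.   ]] 0.08531756331125469 [-0.45296364 -0.19389182  0.22381747]
```

View pics/top0.png

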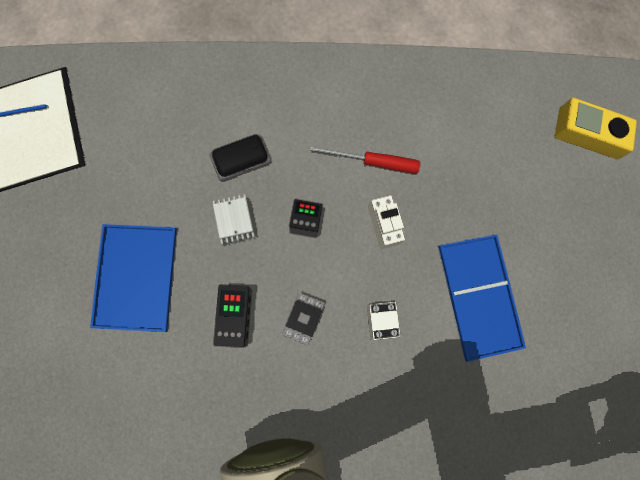

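View pics/scene0.png

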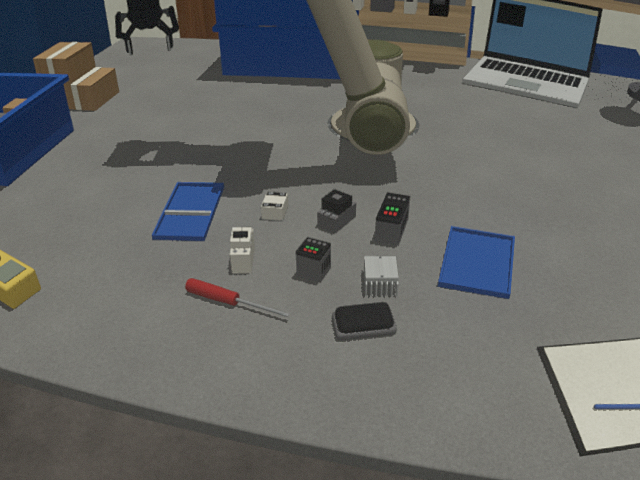

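Top view: the plain tray is at left (135,278) and the divided tray at right (482,298), with its cross wall at (481,288), so the shorter bay is toward +x. The stock is heatsink (233,220), small controller (306,216), breaker (388,220), large controller (233,315), contactor (305,318) and relay (384,320). The scene view shows the same layout with everything upright.

```bash
cat > m.py <<'E'
from h import *
d=grab("top");P=cloud(d)
def rect(pts):
    (cx,cy),(w,h),a=cv2.minAreaRect((pts*1000).astype(np.float32))
    if w<h: w,h,a=h,w,a+90
    return np.round([cx,cy,w,h,(a+90)%180-90],1)
B=dict(heatsink=(233,220,36,.030,.042),small=(306,216,26,.05,.066),large=(233,315,38,.05,.066),contactor=(305,318,34,.05,.068),contactor_base=(305,318,34,.028,.042),relay=(384,320,30,.024,.038),breaker=(388,220,34,.03,.08))
for n,(u,v,r,lo,hi) in B.items():
    p=P[v-r:v+r,u-r:u+r].reshape(-1,3);k=(p[:,2]>lo)&(p[:,2]<hi);p=p[k]
    print(n,len(p),rect(p[:,:2]),"z",np.round(np.median(p[:,2])*1000,1))
hsv=cv2.cvtColor(d["frame"],cv2.COLOR_RGB2HSV)
m=((hsv[...,0]>105)&(hsv[...,0]<125)&(hsv[...,1]>150)).astype(np.uint8)
cs,_=cv2.findContours(m,cv2.RETR_EXTERNAL,cv2.CHAIN_APPROX_NONE)
k=np.zeros_like(m)
for side in (0,1):
    g=[c for c in cs if cv2.contourArea(c)>300 and c[:,0,1].min()>180 and (c[:,0,0].mean()>320)==side]
    uv=np.vstack(g)[:,0]
    print("tray",side,[rect(onplane(d,uv,z)[:,:2]).tolist() for z in(0,.012)])
    mm=np.zeros_like(m);cv2.fillPoly(mm,[cv2.convexHull(uv.astype(np.int32))],1)
    p=P[mm>0];p=p[~np.isnan(p[:,0])];print(" cloud",rect(p[:,:2]),np.percentile(p[:,2],[5,50,98]))
w=(hsv[...,1]<80)&(hsv[...,2]>150);v,u=np.nonzero(w[275:300,445:515])
print("wall",rect(onplane(d,np.c_[u+445,v+275],.012)[:,:2]))
E
python3 m.py
```

```text
heatsink 1190 [635.9 127.2  75.   56.4  12.5] z 36.6
small 853 [636.2   5.5  48.9  48.  -10.8] z 58.8
large 1940 [474.2 122.6  97.3  49.   -4. ] z 58.9
contactor 820 [470.1   9.2  45.1  44.4  67.7] z 60.7
contactor_base 492 [470.1   9.4  74.4  45.2 -21.8] z 36.9
relay 1000 [ 465.5 -124.5   59.    45.8    5.8] z 32.9
breaker 1157 [ 631.7 -133.    80.2   37.1   14.7] z 56.6
tray 0 [[541.1, 300.7, 180.2, 132.5, -2.6], [539.8, 296.4, 177.4, 130.5, -2.6]]
 cloud [541.2 300.4 181.9 135.6  -2.6] [0.00243029 0.00490899 0.01381473]
tray 1 [[505.3, -305.8, 206.4, 112.7, 10.6], [504.6, -300.9, 203.2, 111.0, 10.6]]
 cloud [ 505.1 -305.1  208.1  116.4   10.7] [0.00241622 0.00505525 0.01404042]
wall [ 519.7 -300.3   99.2    6.   -79.2]
```

```bash
cat > go.py <<'E'
import sys
from rig import telemetry
import numpy as np
# args: x y z yaw of target TCP (mm,deg); prints shift in present tool axes and turn about tool z; also tilt
s=telemetry.observe();R=np.array(s["tool_rot"]);p=np.array(s["position"])*1000
yaw=np.degrees(np.arctan2(R[1,0],R[0,0]))
for a in " ".join(sys.argv[1:]).split(","):
    x,y,z,w=map(float,a.split()); d=np.array([x,y,z])-p
    print("shift",np.round(R.T@d,1),"turn_z",round(-((w-yaw+180)%360-180),1))
    c,q=np.cos(np.radians(w)),np.sin(np.radians(w)); R=np.array([[c,q,0],[q,-c,0],[0,0,-1]]);p=np.array([x,y,z]);yaw=w
print("t",s["time_s"],"pos",np.round(np.array(s["position"])*1000,1),"w",round(s["grip_width"]*1000,1),"gf",s["gripper_force"],"ft",np.round(s["ft_force"],1),"q",np.round(s["q"]))
E
python3 go.py 635.9 127.2 120 12.5,635.9 127.2 8 12.5
```

```text
shift [ 633.7 -412.4  111.4] turn_z 11.0
shift [  0.   0. 112.] turn_z -0.0
t 0.2 pos [ 219.6 -504.1  230.9] w 85.3 gf 0.0 ft [ 0.1  0.5 -0.1] q [-79.  22.  74.   0.  84. -12.]
```

Request:
apply_moves([
  [20,-13,0,0,0,0,1],
  [46,-30,0,0,0,0,1],
  [46,-30,0,0,0,0,1],
  [46,-30,0,0,0,0,1],
  [46,-30,0,0,0,0,1],
  [46,-30,0,0,0,0,1],
  [46,-30,0,0,0,0,1],
  [46,-30,0,0,0,0,1],
  [46,-30,0,0,0,0,1],
  [46,-30,10,0,0,0,1],
  [46,-30,20,0,0,0,1],
  [46,-30,20,0,0,0,1],
], grip_force=40)

```text
time_s: 1.7
position: [0.565, 0.0231, 0.181]
tool_rot: [[0.917, 0.4, 0.0], [0.4, -0.917, 0.0], [0.0, 0.0, -1.0]]
ft_force: [0.5, -1.1, 0.4]
grip_width: 0.0854
gripper_force: 0.0
```

```bash
python3 go.py 635.9 127.2 120 12.5,635.9 127.2 8 12.5
```

```text
shift [106.6 -67.   61. ] turn_z 11.1
shift [  0.   0. 112.] turn_z -0.0
t 1.7 pos [565.   23.1 181. ] w 85.4 gf 0.0 ft [ 0.5 -1.1  0.4] q [-10.  26.  77.   0.  78.  57.]
```

Request:
apply_moves([
  [40,-25,20,0,0,0,1],
  [40,-25,21,0,0,0,1],
  [26.6,-17,20,0,0,0,1],
  [0,0,0,0,0,5.5,1],
  [0,0,0,0,0,5.6,1],
  [0,0,0,0,0,0,1],
])

```text
time_s: 2.45
position: [0.6352, 0.1253, 0.1204]
tool_rot: [[0.976, 0.217, -0.0], [0.217, -0.976, 0.0], [-0.0, -0.0, -1.0]]
ft_force: [-0.5, -0.6, -0.1]
grip_width: 0.0854
gripper_force: 0.0
```

```bash
cat > w.py <<'E'
# near check: wrist cloud, points in height band within radius of a point (mm)
import sys
from h import *
from m0 import rect
x,y,lo,hi,r=map(float,sys.argv[1:6]); d=grab("wrist");P=cloud(d).reshape(-1,3)*1000
k=(P[:,2]>lo)&(P[:,2]<hi)&(np.hypot(P[:,0]-x,P[:,1]-y)<r);p=P[k]
print(len(p),rect(p[:,:2]/1000),"z",np.median(p[:,2]))
if len(sys.argv)>6: save(d,sys.argv[6])
E
sed -n '/^def rect/,/return/p' m.py > m0.py; sed -i '1i import numpy as np, cv2' m0.py
python3 w.py 635.9 127.2 30 42 55 w1.png; python3 go.py 635.9 127.2 8 12.5
```

```text
6512 [637.8 128.9  61.1  56.1  13.3] z 35.21028809854286
shift [  1.1  -1.9 112.5] turn_z 0.1
t 2.5 pos [635.3 125.1 120.5] w 85.4 gf 0.0 ft [ 0.3  0.7 -0.5] q [ 1. 37. 67.  0. 76. 78.]
```

View pics/w1.png

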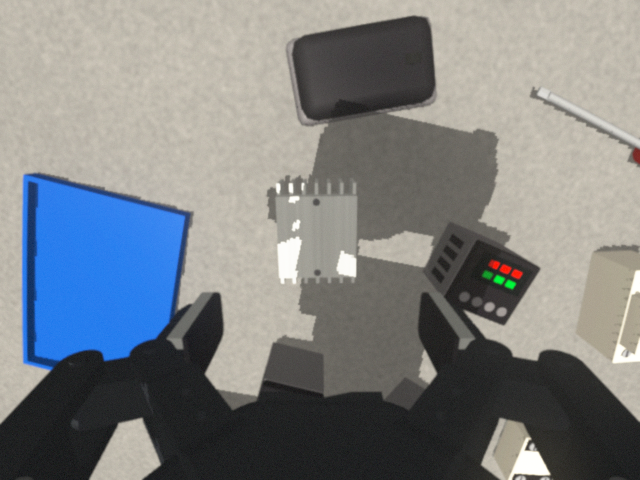

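Wrist view: heatsink at (317,235), between the open fingers and clear of its neighbours. Going down to grasp it.

Request:
apply_moves([
  [2.3,-2.7,25,0,0,-0.5,1],
  [0,0,35,0,0,0,1],
  [0,0,30,0,0,0,1],
  [0,0,22.5,0,0,0,1],
  [0,0,0,0,0,0,1],
  [0,0,0,0,0,0,0.3],
  [0,0,0,0,0,0,0.3],
  [0,0,0,0,0,0,0.3],
  [0,0,0,0,0,0,0.3],
  [0,0,0,0,0,0,0.3],
])

```text
time_s: 3.75
position: [0.6382, 0.1276, 0.0094]
tool_rot: [[0.975, 0.224, 0.003], [0.224, -0.975, 0.0], [0.003, 0.0, -1.0]]
ft_force: [-1.2, 0.5, 5.7]
grip_width: 0.0549
gripper_force: 44.3
```

```bash
python3 go.py 640 100 100 13; python3 w.py 637 128 30 42 55
```

```text
shift [ -4.2  27.3 -90.6] turn_z -0.0
t 3.75 pos [638.2 127.6   9.4] w 54.9 gf 44.25816357135773 ft [-1.2  0.5  5.7] q [ 1. 44. 73.  0. 63. 78.]
20942 [638.1 127.9  82.5  61.7 -77.4] z 35.20299321407285
```

Request:
apply_moves([
  [0,0,-10,0,0,0,0.3],
  [0,0,-30,0,0,0,0.3],
  [0,0,-35,0,0,0,0.3],
  [0,0,-35,0,0,0,0.3],
  [0,0,0,0,0,0,0.3],
], grip_force=60)

```text
time_s: 4.42
position: [0.6386, 0.1274, 0.121]
tool_rot: [[0.975, 0.224, 0.006], [0.224, -0.975, -0.0], [0.006, 0.001, -1.0]]
ft_force: [0.2, 0.7, -2.5]
grip_width: 0.0548
gripper_force: 64.9
```

```bash
python3 go.py 462.7 -311.2 119 10.6,462.7 -311.2 13 10.6
```

```text
shift [-269.7  388.1    0.9] turn_z 2.3
shift [  0.   0. 106.] turn_z -0.0
t 4.425 pos [638.6 127.4 121. ] w 54.8 gf 64.86857861280441 ft [ 0.2  0.7 -2.5] q [ 1. 37. 67. -0. 76. 78.]
```

Request:
apply_moves([
  [-13,19,0,0,0,0,0.3],
  [-25,36,0,0,0,0,0.3],
  [-27,39,0,0,0,0,0.3],
  [-27,39,0,0,0,0,0.3],
  [-27,39,0,0,0,0,0.3],
  [-27,39,0,0,0,0,0.3],
  [-27,39,0,0,0,0,0.3],
  [-27,39,0,0,0,0,0.3],
  [-27,39,0,0,0,0,0.3],
  [-25,36,0,0,0,0,0.3],
  [-18,24,0,0,0,0,0.3],
  [0,0,0,0,0,2.3,0.3],
])

```text
time_s: 5.92
position: [0.4598, -0.3128, 0.1165]
tool_rot: [[0.984, 0.181, -0.002], [0.181, -0.984, 0.001], [-0.001, -0.001, -1.0]]
ft_force: [0.2, 0.7, -2.4]
grip_width: 0.0545
gripper_force: 64.7
```

```bash
cat > tray.py <<'E'
from h import *
from m0 import rect
import sys
d=grab("wrist");save(d,sys.argv[1]);hsv=cv2.cvtColor(d["frame"],cv2.COLOR_RGB2HSV)
P=cloud(d)*1000
m=(hsv[...,0]>100)&(hsv[...,0]<130)&(hsv[...,1]>130)&(P[...,2]<30)
n,l,s,_=cv2.connectedComponentsWithStats(m.astype(np.uint8))
print("blue rim",rect(P[m&(P[...,2]>9)][:,:2]/1000),"floor",rect(P[m&(P[...,2]<7)&(P[...,2]>1)][:,:2]/1000))
E
python3 tray.py w2.png;python3 go.py 462.7 -311.2 13 10.6
```

```text
blue rim [ 535.4 -295.6  142.   107.9   10.7] floor [ 524.9 -297.5  156.   101.2   10.7]
shift [2.700e+00 1.000e-01 1.035e+02] turn_z -0.2
t 5.975 pos [ 460.2 -311.8  116.5] w 54.7 gf 64.74138021469116 ft [-0.   0.1 -1.3] q [-46.  29.  83.  -0.  68.  33.]
```

View pics/w2.png

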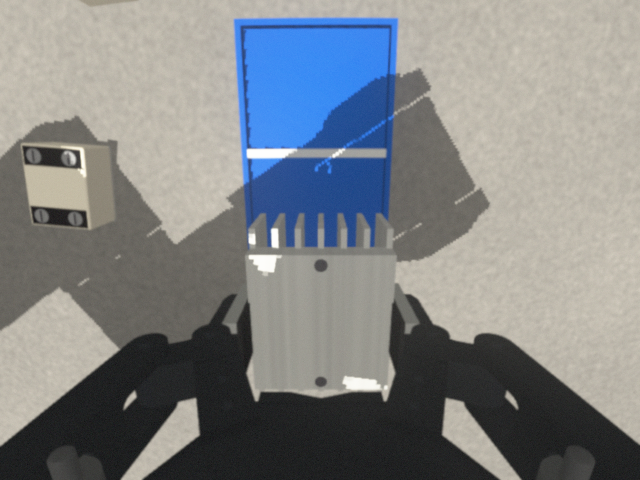

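Request:
apply_moves([
  [2.9,-0.9,25,0,0,0,0.3],
  [0,0,35,0,0,0,0.3],
  [0,0,25,0,0,0,0.3],
  [0,0,12,0,0,0,0.3],
  [0,0,4,0,0,0,0.3],
  [0,0,0,0,0,0,0.3],
])

```text
time_s: 6.72
position: [0.4642, -0.3099, 0.0172]
tool_rot: [[0.983, 0.185, 0.0], [0.185, -0.983, -0.0], [0.0, 0.001, -1.0]]
ft_force: [-0.4, -0.6, -2.1]
grip_width: 0.0554
gripper_force: 64.8
```

```bash
python3 go.py 462.7 -310.2 13.4 10.6
```

```text
shift [-1.5  0.1  3.8] turn_z 0.1
t 6.725 pos [ 464.2 -309.9   17.2] w 55.4 gf 64.79518800973892 ft [-0.4 -0.6 -2.1] q [-46.  36.  89.  -0.  55.  33.]
```

Request:
apply_moves([
  [-1,0,2,0,0,0,0.3],
  [0,0,1.5,0,0,0,0.3],
  [0,0,0,0,0,0,0.3],
])

```text
time_s: 7.1
position: [0.463, -0.3101, 0.0136]
tool_rot: [[0.983, 0.185, 0.0], [0.185, -0.983, -0.0], [0.0, 0.001, -1.0]]
ft_force: [-0.2, -1.0, -0.5]
grip_width: 0.0548
gripper_force: 64.9
```

```bash
python3 go.py 462.7 -310.2 13.4 10.6
```

```text
shift [-0.3  0.   0.2] turn_z 0.0
t 7.1 pos [ 463.  -310.1   13.6] w 54.8 gf 64.89076226949692 ft [-0.2 -1.  -0.5] q [-46.  37.  89.  -0.  54.  33.]
```

Touching the floor (the load is coming off the wrist). Releasing, lifting and checking.

Request:
apply_moves([
  [0,0,0.4,0,0,0,0.3],
  [0,0,0,0,0,0,0.85],
  [0,0,0,0,0,0,0.85],
  [0,0,0,0,0,0,0.85],
  [0,0,-15,0,0,0,0.85],
  [0,0,-30,0,0,0,1],
  [0,0,-30,0,0,0,1],
  [0,0,-30,0,0,0,1],
  [0,0,0,0,0,0,1],
])

```text
time_s: 8.22
position: [0.4638, -0.3107, 0.1209]
tool_rot: [[0.983, 0.185, 0.004], [0.185, -0.983, -0.004], [0.003, 0.005, -1.0]]
ft_force: [-0.8, 1.0, -0.2]
grip_width: 0.0854
gripper_force: 0.0
```

```bash
python3 w.py 463 -310 34 46 50; python3 w.py 465.5 -124.5 24 38 50 ; python3 go.py 465.5 -124.5 119 5.8
```

```text
6598 [ 463.2 -310.    60.5   56.3   10.6] z 39.184355376326224
5358 [ 466.  -123.8   58.    47.     4.6] z 31.285977526222226
shift [  36.9 -181.6   -0.9] turn_z 4.8
t 8.325 pos [ 462.8 -309.8  118.1] w 85.2 gf 0.0 ft [-0.7  0.2 -0.2] q [-46.  29.  83.   0.  68.  33.]
```

Request:
apply_moves([
  [5,-22,0,0,0,0,1],
  [8,-40,0,0,0,0,1],
  [8,-40,0,0,0,0,1],
  [8,-40,0,0,0,0,1],
  [8,-40,0,0,0,2.8,1],
  [0,0,0,0,0,2,1],
  [0,0,0,0,0,0,1],
])

```text
time_s: 9.2
position: [0.4655, -0.1239, 0.1176]
tool_rot: [[0.995, 0.103, -0.001], [0.103, -0.995, 0.0], [-0.001, -0.0, -1.0]]
ft_force: [-0.5, -1.5, -0.0]
grip_width: 0.0857
gripper_force: 0.0
```

```bash
python3 w.py 465.7 -124 24 38 45; python3 go.py 465.8 -124 10 5.5
```

```text
4893 [ 465.8 -123.4   58.1   45.     5.3] z 31.410568486433142
shift [  0.3  -0.4 107.6] turn_z 0.4
t 9.25 pos [ 465.6 -124.4  117.6] w 85.7 gf 0.0 ft [ 0.3 -0.3  0. ] q [-29.  22.  95.  -0.  63.  55.]
```

Request:
apply_moves([
  [0.3,-0.8,25,0,0,0.4,1],
  [0,0,35,0,0,0,1],
  [0,0,33,0,0,0,1],
  [0,0,18,0,0,0,1],
  [0,0,0,0,0,0,1],
  [0,0,0,0,0,0,0.2],
  [0,0,0,0,0,0,0.2],
  [0,0,0,0,0,0,0.2],
  [0,0,0,0,0,0,0.2],
  [0,0,0,0,0,0,0.2],
  [0,0,0,0,0,0,0.2],
], grip_force=40)

```text
time_s: 10.62
position: [0.4663, -0.1237, 0.0078]
tool_rot: [[0.995, 0.095, 0.001], [0.095, -0.995, -0.001], [0.001, 0.001, -1.0]]
ft_force: [-1.7, 0.0, 5.9]
grip_width: 0.0446
gripper_force: 41.5
```

```bash
python3 go.py 465 -124 119 10.6
```

```text
shift [  -1.2    0.3 -111.2] turn_z -5.2
t 10.625 pos [ 466.3 -123.7    7.8] w 44.6 gf 41.52985453605652 ft [-1.7  0.   5.9] q [-29.  32. 102.  -0.  46.  56.]
```

Request:
apply_moves([
  [0,0,-10,0,0,0,0.2],
  [0,0,-35,0,0,0,0.2],
  [0,0,-40,0,0,0,0.2],
  [0,0,-33,0,0,0,0.2],
  [0,0,0,0,0,0,0.2],
])

```text
time_s: 11.25
position: [0.4668, -0.1238, 0.1275]
tool_rot: [[0.995, 0.095, 0.005], [0.095, -0.995, -0.003], [0.004, 0.003, -1.0]]
ft_force: [-0.0, 0.2, -2.3]
grip_width: 0.044
gripper_force: 41.4
```

```bash
cat > held.py <<'E'
# held part: top-face rect in wrist cloud, relative to TCP (tool axes), band lo..hi mm above TCP
import sys
from h import *
from m0 import rect
lo,hi,r=map(float,sys.argv[1:4]); d=grab("wrist");s=telemetry.observe();R=np.array(s["tool_rot"])
P=((cloud(d).reshape(-1,3)-s["position"])@R)*1000
k=(-P[:,2]>lo)&(-P[:,2]<hi)&(np.hypot(P[:,0],P[:,1])<r);p=P[k]
print(len(p),"tool xy",rect(p[:,:2]/1000),"height above tcp",-np.median(p[:,2]),np.percentile(p[:,0],[1,99]),np.percentile(p[:,1],[1,99]))
if len(sys.argv)>4: save(d,sys.argv[4])
E
python3 held.py 18 32 40 w3.png; python3 go.py 463.2 -310 119 10.6,463.2 -310 47 10.6
```

```text
15973 tool xy [ 0.2  0.4 71.9 59.1 89.4] height above tcp 25.2762143794042 [-27.12082512  29.28326583] [-32.08090707  32.16423554]
shift [-20.5 185.5   7. ] turn_z -5.2
shift [ 0.  0. 72.] turn_z -0.0
t 11.3 pos [ 466.  -123.4  125.8] w 44.4 gf 41.41183018684387 ft [ 0.1  0.1 -1.9] q [-29.  22.  95.   0.  64.  56.]
```

View pics/w3.png

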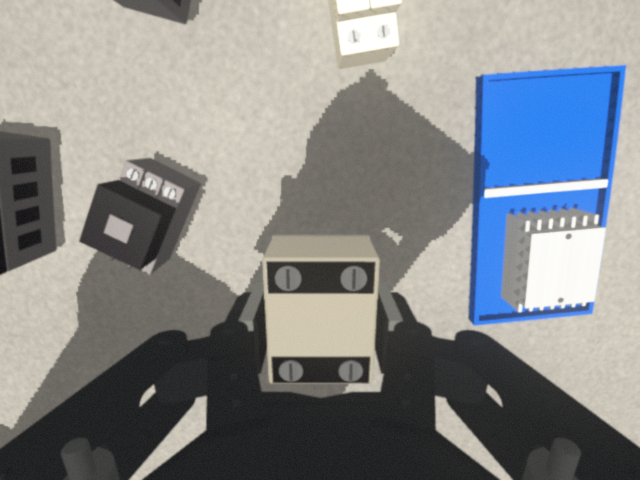

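Request:
apply_moves([
  [-2,18,0,0,0,0,0.2],
  [-4,35,0,0,0,0,0.2],
  [-4,36,0,0,0,0,0.2],
  [-4,36,0,0,0,0,0.2],
  [-4,36,0,0,0,0,0.2],
  [-2.7,24.5,0,0,0,-2.6,0.2],
  [0,0,0,0,0,-2.6,0.2],
  [0,0,25,0,0,0,0.2],
  [0,0,25,0,0,0,0.2],
  [0,0,15,0,0,0,0.2],
  [0,0,0,0,0,0,0.2],
  [0,0,0,0,0,0,0.2],
])

```text
time_s: 12.8
position: [0.4631, -0.3105, 0.0605]
tool_rot: [[0.983, 0.185, 0.001], [0.185, -0.983, -0.001], [0.001, 0.001, -1.0]]
ft_force: [-0.1, 0.1, -0.9]
grip_width: 0.0441
gripper_force: 41.3
```

```bash
for i in 1 2 3; do python3 go.py 462.8 -310.1 47.5 10.6; python3 -c "from rig import get_image;get_image('wrist')"; done; python3 held.py 18 32 40 w4.png
```

```text
shift [-0.2 -0.5 13. ] turn_z 0.0
t 12.8 pos [ 463.1 -310.5   60.5] w 44.1 gf 41.33603274822235 ft [-0.1  0.1 -0.9] q [-46.  33.  87.  -0.  60.  33.]
shift [-0.3 -0.5 13.2] turn_z 0.0
t 12.85 pos [ 463.2 -310.5   60.7] w 44.5 gf 41.336440443992615 ft [ 0.   0.5 -1.2] q [-46.  33.  87.  -0.  60.  33.]
shift [-0.3 -0.4 13.2] turn_z 0.0
t 12.9 pos [ 463.2 -310.4   60.7] w 44.0 gf 41.33666396141052 ft [ 0.4  1.3 -0.6] q [-46.  33.  87.  -0.  60.  33.]
15920 tool xy [-0.4 -0.2 72.1 59.2 89.9] height above tcp 23.746768594041065 [-27.75741398  28.60574995] [-32.21301863  32.03371616]
```

View pics/w4.png

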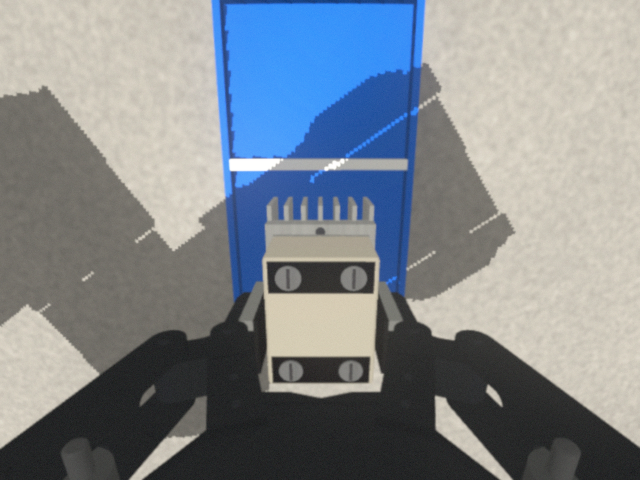

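Relay at (320,310), square above the heatsink, whose top edge shows centred at (320,230). Lowering onto it.

Request:
apply_moves([
  [-0.2,-0.4,7,0,0,0,0.2],
  [0,0,3,0,0,0,0.2],
  [0,0,2,0,0,0,0.2],
  [0,0,0,0,0,0,0.2],
])

```text
time_s: 13.5
position: [0.4627, -0.3097, 0.0479]
tool_rot: [[0.983, 0.185, 0.0], [0.185, -0.983, -0.0], [0.0, 0.0, -1.0]]
ft_force: [0.1, 1.2, -0.7]
grip_width: 0.0446
gripper_force: 41.3
```

```bash
python3 go.py 462.8 -310.1 47.5 10.6
```

```text
shift [0.1 0.4 0.4] turn_z 0.0
t 13.5 pos [ 462.7 -309.7   47.9] w 44.6 gf 41.320196986198425 ft [ 0.1  1.2 -0.7] q [-46.  34.  88.  -0.  59.  33.]
```

Request:
apply_moves([
  [0,0,0.7,0,0,0,0.2],
  [0,0,0,0,0,0,0.2],
])

```text
time_s: 13.75
position: [0.4627, -0.3097, 0.0478]
tool_rot: [[0.983, 0.185, 0.0], [0.185, -0.983, -0.0], [0.0, 0.0, -1.0]]
ft_force: [-2.5, 1.4, 5.6]
grip_width: 0.044
gripper_force: 42.2
```

```bash
python3 go.py 462.8 -310.1 47.5 10.6
```

```text
shift [0.  0.4 0.3] turn_z 0.0
t 13.75 pos [ 462.7 -309.7   47.8] w 44.0 gf 42.15565502643585 ft [-2.5  1.4  5.6] q [-46.  34.  88.  -0.  58.  33.]
```

Request:
apply_moves([
  [0,0,-0.4,0,0,0,0.2],
  [0,0,0,0,0,0,0.6],
  [0,0,0,0,0,0,0.8],
  [0,0,0,0,0,0,0.9],
  [0,0,0,0,0,0,0.9],
  [0,0,-20,0,0,0,0.9],
  [0,0,-35,0,0,0,1],
  [0,0,-40,0,0,0,1],
  [0,0,0,0,0,0,1],
])

```text
time_s: 14.88
position: [0.4636, -0.3106, 0.1454]
tool_rot: [[0.983, 0.185, 0.004], [0.185, -0.983, -0.004], [0.003, 0.005, -1.0]]
ft_force: [-0.3, 1.0, -0.8]
grip_width: 0.0854
gripper_force: 0.0
```

```bash
python3 w.py 463 -310 62 78 50 w5.png;  python3 go.py 634 0 140 -10.8; python3 - <<'E'
from h import *
from m0 import rect
d=grab("top");P=cloud(d).reshape(-1,3)*1000
for lo,hi in((62,80),(33,46)):
    k=(P[:,2]>lo)&(P[:,2]<hi)&(np.hypot(P[:,0]-463,P[:,1]+310)<50);print("top",k.sum(),rect(P[k][:,:2]/1000) if k.sum()>9 else "")
E
```

```text
5431 [ 462.2 -309.7   58.5   45.1   10.4] z 71.4199415226009
shift [ 225.4 -273.     3.2] turn_z 21.4
t 14.925 pos [ 462.9 -309.9  143.4] w 85.1 gf 0.0 ft [ 0.7 -0.6 -0.2] q [-46.  27.  81.  -0.  72.  33.]
top 574 [ 461.9 -310.4   60.4   45.9    8.4]
top 278 [ 462.6 -310.9   76.    57.8   10.4]
```

Request:
apply_moves([
  [13,-15,0,0,0,0,1],
  [27,-33,0,0,0,0,1],
  [29,-35,0,0,0,0,1],
  [29,-36,0,0,0,0,1],
  [29,-36,0,0,0,0,1],
  [29,-36,0,0,0,0,1],
  [29,-36,0,0,0,0,1],
  [27,-33,0,0,0,0,1],
  [17,-18.4,3,0,0,4,1],
  [0,0,0,0,0,9,1],
  [0,0,0,0,0,8.4,1],
  [0,0,0,0,0,0,1],
])

```text
time_s: 16.48
position: [0.6359, 0.0075, 0.1385]
tool_rot: [[0.983, -0.185, -0.002], [-0.185, -0.983, 0.001], [-0.002, -0.0, -1.0]]
ft_force: [0.4, -0.5, -0.1]
grip_width: 0.085
gripper_force: 0.0
```

```bash
python3 w.py 636.5 6 50 66 50;  python3 go.py 637 6.5 24 -10.8
```

```text
4519 [637.5   6.2  48.4  48.1 -10.2] z 57.45170452124507
shift [  1.4   0.5 114.7] turn_z 0.2
t 16.525 pos [636.    7.2 138.7] w 85.5 gf 0.0 ft [-0.1 -0.2 -0.3] q [-10.  35.  68.   0.  78.  91.]
```

Request:
apply_moves([
  [1.4,0.4,25,0,0,0,1],
  [0,0,35,0,0,0,1],
  [0,0,33,0,0,0,1],
  [0,0,22,0,0,0,1],
  [0,0,0,0,0,0,1],
  [0,0,0,0,0,0,0.2],
  [0,0,0,0,0,0,0.2],
  [0,0,0,0,0,0,0.2],
  [0,0,0,0,0,0,0.2],
  [0,0,0,0,0,0,0.2],
  [0,0,0,0,0,0,0.2],
])

```text
time_s: 17.9
position: [0.6383, 0.0055, 0.0259]
tool_rot: [[0.982, -0.186, 0.002], [-0.186, -0.982, -0.0], [0.002, -0.0, -1.0]]
ft_force: [-0.7, 0.2, 7.1]
grip_width: 0.0475
gripper_force: 42.6
```

```bash
python3 go.py 562 -291.8 140 10.6
```

```text
shift [ -19.2  306.3 -114.1] turn_z -21.3
t 17.9 pos [638.3   5.5  25.9] w 47.5 gf 42.55081057548523 ft [-0.7  0.2  7.1] q [-10.  42.  74.   0.  64.  91.]
```

Request:
apply_moves([
  [0,0,-10,0,0,0,0.2],
  [0,0,-35,0,0,0,0.2],
  [0,0,-40,0,0,0,0.2],
  [0,0,-35,0,0,0,0.2],
  [0,0,0,0,0,0,0.2],
])

```text
time_s: 18.52
position: [0.6386, 0.0054, 0.1478]
tool_rot: [[0.982, -0.187, 0.005], [-0.187, -0.982, -0.001], [0.006, -0.0, -1.0]]
ft_force: [1.4, 0.3, -0.7]
grip_width: 0.0469
gripper_force: 41.8
```

```bash
python3 go.py 562 -291.8 140 10.6; python3 held.py 25 45 38
```

```text
shift [-19.8 306.3   7.6] turn_z -21.4
t 18.525 pos [638.6   5.4 147.8] w 46.9 gf 41.79183483123779 ft [ 1.4  0.3 -0.7] q [-10.  34.  67.   0.  79.  91.]
16922 tool xy [  0.1  -0.   74.6  49.5 -89.6] height above tcp 33.89328129150309 [-22.72720938  24.2285267 ] [-32.62179144  32.10729696]
```

Request:
apply_moves([
  [-1,15,0,0,0,0,0.2],
  [-2,36,0,0,0,0,0.2],
  [-3,42,0,0,0,0,0.2],
  [-3,42,0,0,0,0,0.2],
  [-3,42,0,0,0,0,0.2],
  [-3,42,0,0,0,0,0.2],
  [-3,42,0,0,0,0,0.2],
  [-1,30,0,0,0,0,0.2],
  [-0.8,15.3,0,0,0,-5,0.2],
  [0,0,0,0,0,-8,0.2],
  [0,0,0,0,0,-8.4,0.2],
  [0,0,0,0,0,0,0.2],
])

```text
time_s: 20.08
position: [0.56, -0.2921, 0.1433]
tool_rot: [[0.983, 0.183, -0.002], [0.183, -0.983, 0.001], [-0.002, -0.002, -1.0]]
ft_force: [0.6, 0.1, -1.4]
grip_width: 0.0471
gripper_force: 41.7
```

```bash
python3 go.py 562 -291.8 29 10.6
```

```text
shift [  2.2   0.3 114.3] turn_z -0.1
t 20.075 pos [ 560.  -292.1  143.3] w 47.1 gf 41.70225530862808 ft [ 0.6  0.1 -1.4] q [-38.  34.  68.  -0.  78.  41.]
```

Request:
apply_moves([
  [2,0.3,25,0,0,0,0.2],
  [0,0,35,0,0,0,0.2],
  [0,0,30,0,0,0,0.2],
  [0,0,15,0,0,0,0.2],
  [0,0,5,0,0,0,0.2],
  [0,0,1.5,0,0,0,0.2],
  [0,0,0,0,0,0,0.2],
])

```text
time_s: 20.95
position: [0.5633, -0.2919, 0.034]
tool_rot: [[0.983, 0.184, 0.001], [0.184, -0.983, -0.001], [0.001, 0.001, -1.0]]
ft_force: [0.1, 0.5, -1.6]
grip_width: 0.0473
gripper_force: 41.7
```

```bash
python3 go.py 562 -291.8 29 10.6
```

```text
shift [-1.3 -0.3  5. ] turn_z 0.0
t 20.95 pos [ 563.3 -291.9   34. ] w 47.3 gf 41.71987920999527 ft [ 0.1  0.5 -1.6] q [-38.  41.  75.  -0.  64.  41.]
```

Request:
apply_moves([
  [-0.8,-0.3,2,0,0,0,0.2],
  [0,0,1.5,0,0,0,0.2],
  [0,0,0.7,0,0,0,0.2],
  [0,0,0,0,0,0,0.2],
])

```text
time_s: 21.45
position: [0.5622, -0.2915, 0.0299]
tool_rot: [[0.983, 0.185, 0.0], [0.185, -0.983, -0.0], [0.0, 0.001, -1.0]]
ft_force: [-3.9, 1.2, 6.7]
grip_width: 0.0477
gripper_force: 42.6
```

```bash
python3 go.py 562 -291.8 29 10.6
```

```text
shift [-0.2  0.3  0.9] turn_z 0.0
t 21.45 pos [ 562.2 -291.5   29.9] w 47.7 gf 42.63564348220825 ft [-3.9  1.2  6.7] q [-38.  41.  75.  -0.  64.  41.]
```

Request:
apply_moves([
  [0,0,-0.3,0,0,0,0.2],
  [0,0,0,0,0,0,0.6],
  [0,0,0,0,0,0,0.8],
  [0,0,0,0,0,0,0.9],
  [0,0,0,0,0,0,0.9],
  [0,0,-20,0,0,0,0.9],
  [0,0,-40,0,0,0,1],
  [0,0,-40,0,0,0,1],
  [0,0,-20,0,0,0,1],
  [0,0,0,0,0,0,1],
])

```text
time_s: 22.7
position: [0.5626, -0.2918, 0.1506]
tool_rot: [[0.983, 0.185, 0.002], [0.185, -0.983, -0.002], [0.002, 0.002, -1.0]]
ft_force: [-0.6, -1.5, -1.0]
grip_width: 0.0855
gripper_force: 0.0
```

```bash
python3 w.py 562 -292 50 66 50 w6.png;  python3 go.py 474.5 123.5 145 -4
```

```text
4327 [ 561.3 -291.6   48.4   48.1   10.9] z 61.45441136101395
shift [  -9.5 -423.9    3.9] turn_z 14.6
t 22.75 pos [ 562.1 -291.4  149. ] w 85.3 gf 0.0 ft [-1.1 -0.9  0.1] q [-38.  34.  68.   0.  79.  41.]
```

View pics/w6.png

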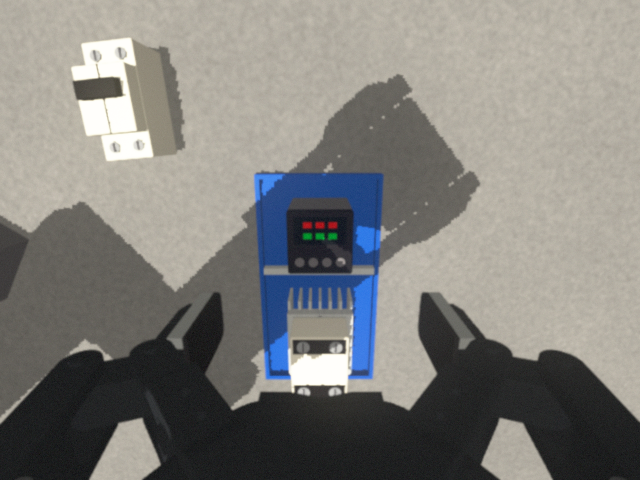

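The small controller stands in the short bay (320,235), and the heatsink with relay is in the long bay (320,345). Next is the large controller.

Request:
apply_moves([
  [0,-18,0,0,0,0,1],
  [-1,-38,0,0,0,0,1],
  [-1,-44,0,0,0,0,1],
  [-1,-44,0,0,0,0,1],
  [-1,-44,0,0,0,0,1],
  [-1,-44,0,0,0,0,1],
  [-1,-44,0,0,0,0,1],
  [-1,-44,0,0,0,0,1],
  [-1,-44,0,0,0,0,1],
  [-1,-38,0,0,0,0,1],
  [-0.5,-22,4,0,0,7,1],
  [0,0,0,0,0,7.6,1],
])

```text
time_s: 24.25
position: [0.4725, 0.1256, 0.144]
tool_rot: [[0.998, -0.071, -0.003], [-0.071, -0.998, 0.0], [-0.003, -0.0, -1.0]]
ft_force: [-0.5, -0.5, 0.1]
grip_width: 0.0857
gripper_force: 0.0
```

```bash
python3 -c "from rig import get_image;get_image('wrist')"; python3 w.py 474.5 123.5 50 66 62;  python3 go.py 474.5 123.5 24 -4
```

```text
8610 [474.7 124.1  96.2  48.2  -3.5] z 57.47320771144175
shift [  1.6   0.8 120.4] turn_z 0.1
t 24.35 pos [473.2 124.4 144.4] w 85.3 gf 0.0 ft [-0.3  0.7 -0.8] q [ 1. 21. 92.  0. 67. 95.]
```

Request:
apply_moves([
  [1.6,0.5,25,0,0,0,1],
  [0,0,38,0,0,0,1],
  [0,0,35,0,0,0,1],
  [0,0,23,0,0,0,1],
  [0,0,0,0,0,0,1],
  [0,0,0,0,0,0,0.2],
  [0,0,0,0,0,0,0.2],
  [0,0,0,0,0,0,0.2],
  [0,0,0,0,0,0,0.2],
  [0,0,0,0,0,0,0.2],
  [0,0,0,0,0,0,0.2],
], grip_force=60)

```text
time_s: 25.72
position: [0.4766, 0.123, 0.0254]
tool_rot: [[0.998, -0.069, 0.002], [-0.069, -0.998, 0.0], [0.002, -0.0, -1.0]]
ft_force: [-0.9, 0.5, 6.9]
grip_width: 0.0469
gripper_force: 62.8
```

Request:
apply_moves([
  [0,0,-10,0,0,0,0.2],
  [0,0,-35,0,0,0,0.2],
  [0,0,-40,0,0,0,0.2],
  [0,0,-40,0,0,0,0.2],
  [0,0,0,0,0,0,0.2],
])

```text
time_s: 26.35
position: [0.4771, 0.123, 0.1522]
tool_rot: [[0.998, -0.069, 0.006], [-0.069, -0.998, 0.0], [0.006, -0.0, -1.0]]
ft_force: [0.5, 0.2, -3.0]
grip_width: 0.0472
gripper_force: 62.7
```

```bash
python3 held.py 25 45 60 w7.png; python3 go.py 582.3 297.5 140 87.4
```

```text
25611 tool xy [ 9.7  0.2 81.8 75.2 89.7] height above tcp 34.17138915313007 [-24.57589131  46.91418598] [-29.45163371  29.00145575]
shift [  93.8 -181.5   10.5] turn_z -91.4
t 26.4 pos [476.1 122.9 150.2] w 47.2 gf 62.74063467979431 ft [-0.3 -1.  -3.8] q [ 1. 21. 91. -0. 68. 95.]
```

View pics/w7.png

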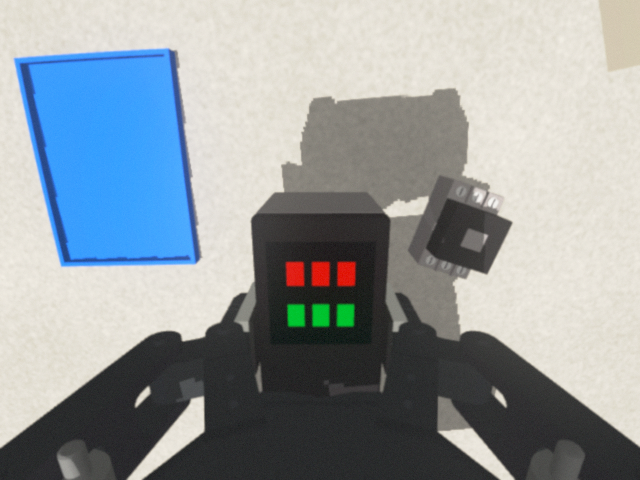

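The large controller is held square (320,290), and the whole plain tray is in view at (115,155), so I'll measure the tray from here.

```bash
python3 tray.py w8.png
```

```text
blue rim [540.2 298.7 177.4 129.3  -2.8] floor [540.8 297.6 173.8 127.   -2.6]
```

Request:
apply_moves([
  [10,-20,0,0,0,0,0.2],
  [19,-37,0,0,0,0,0.2],
  [20,-38,0,0,0,0,0.2],
  [20,-38,0,0,0,0,0.2],
  [15,-30,0,0,0,0,0.2],
  [9.8,-18.5,0,0,0,0,0.2],
  [0,0,0,0,0,-5,0.2],
  [0,0,0,0,0,-9,0.2],
  [0,0,0,0,0,-10,0.2],
  [0,0,0,0,0,-10,0.2],
  [0,0,0,0,0,-10,0.2],
  [0,0,0,0,0,-10,0.2],
])

```text
time_s: 27.95
position: [0.5815, 0.2972, 0.147]
tool_rot: [[0.638, 0.77, -0.004], [0.77, -0.638, -0.001], [-0.003, -0.002, -1.0]]
ft_force: [-0.4, -0.8, -2.4]
grip_width: 0.0474
gripper_force: 62.5
```

Request:
apply_moves([
  [0,0,0,0,0,-10,0.2],
  [0,0,0,0,0,-10,0.2],
  [0,0,0,0,0,-10,0.2],
  [0,0,0,0,0,-5,0.2],
  [0,0,0,0,0,-2.3,0.2],
  [0,0,0,0,0,0,0.2],
  [0,0,0,0,0,0,0.2],
])

```text
time_s: 28.82
position: [0.5819, 0.2974, 0.1482]
tool_rot: [[0.047, 0.999, -0.002], [0.999, -0.047, -0.001], [-0.001, -0.002, -1.0]]
ft_force: [-0.4, 0.7, -2.6]
grip_width: 0.0471
gripper_force: 62.3
```

```bash
python3 go.py 582.2 297.9 29 87.3;python3 held.py 25 45 60
```

```text
shift [  0.6   0.5 119.2] turn_z -0.0
t 28.825 pos [581.9 297.4 148.2] w 47.1 gf 62.29582518339157 ft [-0.4  0.7 -2.6] q [17. 36. 64. -0. 81. 19.]
25647 tool xy [10.1 -0.4 85.8 79.  33.9] height above tcp 31.7924047652082 [-25.15628182  46.33551002] [-30.46767059  29.52905436]
```

Request:
apply_moves([
  [0.6,0.5,25,0,0,0,0.2],
  [0,0,38,0,0,0,0.2],
  [0,0,32,0,0,0,0.2],
  [0,0,14,0,0,0,0.2],
  [0,0,5,0,0,0,0.2],
  [0,0,1,0,0,0,0.2],
  [0,0,0,0,0,0,0.2],
])

```text
time_s: 29.75
position: [0.5833, 0.2982, 0.0353]
tool_rot: [[0.046, 0.999, 0.002], [0.999, -0.047, 0.001], [0.001, 0.002, -1.0]]
ft_force: [0.4, -0.0, -1.9]
grip_width: 0.0471
gripper_force: 62.6
```

```bash
python3 go.py 582.2 297.9 29 87.3
```

```text
shift [-0.4 -1.1  6.3] turn_z 0.0
t 29.75 pos [583.3 298.2  35.3] w 47.1 gf 62.587957084178925 ft [ 0.4 -0.  -1.9] q [17. 42. 71.  0. 67. 19.]
```

Request:
apply_moves([
  [-0.3,-0.9,3,0,0,0,0.2],
  [0,0,1.5,0,0,0,0.2],
  [0,0,1,0,0,0,0.2],
  [0,0,0,0,0,0,0.2],
])

```text
time_s: 30.25
position: [0.5818, 0.2977, 0.0295]
tool_rot: [[0.046, 0.999, 0.0], [0.999, -0.046, -0.0], [-0.0, 0.0, -1.0]]
ft_force: [-3.4, -1.9, 4.4]
grip_width: 0.0471
gripper_force: 63.4
```

```bash
python3 go.py 582.2 297.9 29 87.3
```

```text
shift [0.2 0.4 0.5] turn_z 0.0
t 30.25 pos [581.8 297.7  29.5] w 47.1 gf 63.36587727069855 ft [-3.4 -1.9  4.4] q [17. 43. 71. -0. 66. 19.]
```

Request:
apply_moves([
  [0,0,-0.3,0,0,0,0.2],
  [0,0,0,0,0,0,0.6],
  [0,0,0,0,0,0,0.8],
  [0,0,0,0,0,0,0.9],
  [0,0,0,0,0,0,0.9],
  [0,0,-20,0,0,0,0.9],
  [0,0,-40,0,0,0,1],
  [0,0,-40,0,0,0,1],
  [0,0,-20,0,0,0,1],
  [0,0,0,0,0,0,1],
])

```text
time_s: 31.5
position: [0.5824, 0.298, 0.1505]
tool_rot: [[0.046, 0.999, 0.003], [0.999, -0.046, 0.001], [0.001, 0.003, -1.0]]
ft_force: [-0.8, 0.6, -0.5]
grip_width: 0.0855
gripper_force: 0.0
```

```bash
python3 w.py 582 297 50 70 62;  python3 go.py 470.5 9.5 147 158.2
```

```text
8419 [581.4 296.1  96.5  48.1  87.5] z 61.41442483292261
shift [-293.1  -97.8    1.8] turn_z -70.9
t 31.55 pos [581.8 297.8 148.8] w 85.3 gf 0.0 ft [-0.3  0.4 -0.9] q [17. 36. 64.  0. 80. 19.]
```

Large controller placed well. On to the contactor.

Request:
apply_moves([
  [-18,-6,0,0,0,0,1],
  [-39,-13,0,0,0,0,1],
  [-42,-14,0,0,0,0,1],
  [-42,-14,0,0,0,0,1],
  [-42,-14,0,0,0,0,1],
  [-42,-14,0,0,0,0,1],
  [-38,-13,0,0,0,0,1],
  [-30,-9.5,2,0,0,0,1],
  [0,0,0,0,0,-6,1],
  [0,0,0,0,0,-10,1],
  [0,0,0,0,0,-10,1],
  [0,0,0,0,0,-10,1],
])

```text
time_s: 33.05
position: [0.4702, 0.0098, 0.1457]
tool_rot: [[-0.554, 0.832, -0.003], [0.832, 0.554, 0.001], [0.002, -0.002, -1.0]]
ft_force: [0.1, 0.0, -0.2]
grip_width: 0.085
gripper_force: 0.0
```

Request:
apply_moves([
  [0,0,0,0,0,-10,1],
  [0,0,0,0,0,-10,1],
  [0,0,0,0,0,-9,1],
  [0,0,0,0,0,-5.9,1],
  [0,0,0,0,0,0,1],
  [0,0,0,0,0,0,1],
])

```text
time_s: 33.8
position: [0.4705, 0.0097, 0.1464]
tool_rot: [[-0.928, 0.373, -0.001], [0.373, 0.928, 0.0], [0.001, -0.0, -1.0]]
ft_force: [0.1, 0.4, 0.2]
grip_width: 0.0856
gripper_force: 0.0
```

```bash
python3 w.py 470.5 9.5 52 68 55;python3 w.py 470.5 9.5 29 42 55 w9.png;  python3 go.py 470.5 9.5 28 158.2
```

```text
3757 [469.6  10.1  45.1  44.5  67.7] z 59.10399887482456
1649 [469.6  10.1  74.3  44.8 -22.5] z 35.37583560666668
shift [ 1.000e-01 -2.000e-01  1.187e+02] turn_z -0.0
t 33.9 pos [470.7   9.7 146.7] w 85.4 gf 0.0 ft [-0.2 -0.2 -0.1] q [-13.  19.  94.   0.  67. -81.]
```

View pics/w9.png

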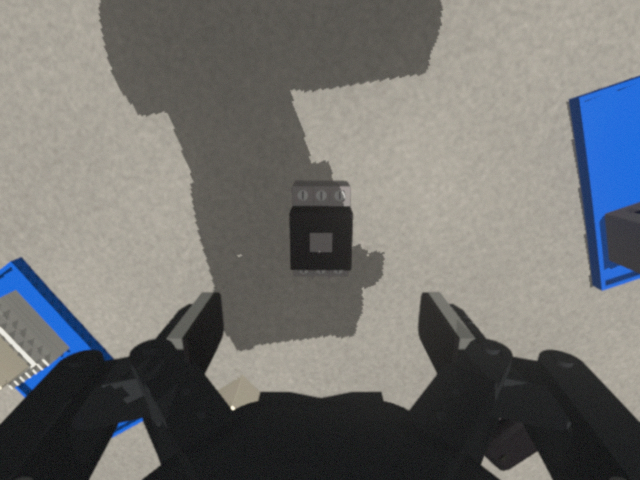

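Contactor centred at (321,235) and square to the fingers. Grasping it.

Request:
apply_moves([
  [0.8,0,25,0,0,0,1],
  [0,0,38,0,0,0,1],
  [0,0,37,0,0,0,1],
  [0,0,23,0,0,0,1],
  [0,0,0,0,0,0,1],
  [0,0,0,0,0,0,0.2],
  [0,0,0,0,0,0,0.2],
  [0,0,0,0,0,0,0.2],
  [0,0,0,0,0,0,0.2],
  [0,0,0,0,0,0,0.2],
  [0,0,0,0,0,0,0.2],
])

```text
time_s: 35.28
position: [0.4707, 0.0098, 0.0252]
tool_rot: [[-0.929, 0.371, 0.002], [0.371, 0.929, -0.001], [-0.002, 0.0, -1.0]]
ft_force: [-0.3, -0.4, 6.3]
grip_width: 0.0442
gripper_force: 61.5
```

Request:
apply_moves([
  [0,0,-10,0,0,0,0.2],
  [0,0,-35,0,0,0,0.2],
  [0,0,-40,0,0,0,0.2],
  [0,0,-40,0,0,0,0.2],
  [0,0,0,0,0,0,0.2],
])

```text
time_s: 35.9
position: [0.4711, 0.0098, 0.152]
tool_rot: [[-0.929, 0.371, 0.006], [0.371, 0.929, -0.001], [-0.006, 0.001, -1.0]]
ft_force: [-1.3, -0.2, -2.9]
grip_width: 0.0442
gripper_force: 61.9
```

```bash
python3 held.py 25 45 36; python3 go.py 498.2 300.2 149 87.3
```

```text
15676 tool xy [ -0.3  -0.1  70.6  45.4 -89.4] height above tcp 35.834583559660715 [-21.06740925  22.07859886] [-30.54861008  29.86056978]
shift [ 81.6 279.9   1.1] turn_z 70.9
t 35.95 pos [470.2  10.  150.1] w 44.2 gf 61.852183006703854 ft [ 0.  -0.7 -3. ] q [-13.  19.  94.   0.  67. -81.]
```

Request:
apply_moves([
  [5,17,0,0,0,0,0.2],
  [11,38,0,0,0,0,0.2],
  [12,42,0,0,0,0,0.2],
  [12,42,0,0,0,0,0.2],
  [12,42,0,0,0,0,0.2],
  [12,42,0,0,0,0,0.2],
  [11,36,0,0,0,0,0.2],
  [6.5,21,0,0,0,0,0.2],
  [0,0,0,0,0,6,0.2],
  [0,0,0,0,0,10,0.2],
  [0,0,0,0,0,10,0.2],
  [0,0,0,0,0,10,0.2],
])

```text
time_s: 37.45
position: [0.498, 0.2995, 0.1481]
tool_rot: [[-0.528, 0.849, -0.002], [0.849, 0.528, -0.001], [0.0, -0.002, -1.0]]
ft_force: [0.7, 0.9, -1.6]
grip_width: 0.0443
gripper_force: 61.6
```

Request:
apply_moves([
  [0,0,0,0,0,10,0.2],
  [0,0,0,0,0,10,0.2],
  [0,0,0,0,0,9,0.2],
  [0,0,0,0,0,5.9,0.2],
  [0,0,0,0,0,0,0.2],
  [0,0,0,0,0,0,0.2],
])

```text
time_s: 38.2
position: [0.4981, 0.2999, 0.1486]
tool_rot: [[0.045, 0.999, -0.001], [0.999, -0.045, -0.0], [-0.0, -0.001, -1.0]]
ft_force: [0.1, -0.4, -2.2]
grip_width: 0.0442
gripper_force: 61.6
```

```bash
python3 held.py 25 45 36; python3 go.py 498.2 300 29.5 87.3
```

```text
15492 tool xy [  0.5  -0.1  70.7  45.1 -89.4] height above tcp 33.94451458188775 [-20.50061517  22.65106505] [-28.97605152  29.92500653]
shift [1.000e-01 2.000e-01 1.192e+02] turn_z 0.1
t 38.25 pos [498.1 300.  148.7] w 44.4 gf 61.556643918156624 ft [-0.6  0.9 -1.7] q [19. 29. 77. -0. 74. 22.]
```

Request:
apply_moves([
  [0,0,25,0,0,0,0.2],
  [0,0,38,0,0,0,0.2],
  [0,0,32,0,0,0,0.2],
  [0,0,14,0,0,0,0.2],
  [0,0,5,0,0,0,0.2],
  [-0.5,-0.7,2,0,0,0,0.2],
  [0,0,1.5,0,0,0,0.2],
  [0,0,0,0,0,0,0.2],
])

```text
time_s: 39.25
position: [0.4977, 0.2999, 0.0321]
tool_rot: [[0.046, 0.999, 0.001], [0.999, -0.046, 0.0], [0.0, 0.001, -1.0]]
ft_force: [-0.6, -0.1, -0.9]
grip_width: 0.0443
gripper_force: 61.8
```

```bash
python3 go.py 498.2 300 29.5 87.3
```

```text
shift [0.2 0.5 2.6] turn_z 0.0
t 39.25 pos [497.7 299.9  32.1] w 44.3 gf 61.756893284618855 ft [-0.6 -0.1 -0.9] q [19. 37. 84.  0. 59. 22.]
```

Request:
apply_moves([
  [0,0,1.5,0,0,0,0.2],
  [0,0,1.2,0,0,0,0.2],
  [0,0,0,0,0,0,0.2],
])

```text
time_s: 39.62
position: [0.4975, 0.2998, 0.0292]
tool_rot: [[0.046, 0.999, 0.0], [0.999, -0.046, 0.0], [0.0, 0.0, -1.0]]
ft_force: [-1.7, -0.1, 2.1]
grip_width: 0.0444
gripper_force: 62.3
```

```bash
python3 go.py 498.2 300 29.5 87.3
```

```text
shift [ 0.2  0.6 -0.3] turn_z 0.0
t 39.625 pos [497.5 299.8  29.2] w 44.4 gf 62.273137383162975 ft [-1.7 -0.1  2.1] q [19. 37. 85.  0. 58. 22.]
```

Request:
apply_moves([
  [0,0,0,0,0,0,0.6],
  [0,0,0,0,0,0,0.75],
  [0,0,0,0,0,0,0.75],
  [0,0,0,0,0,0,0.75],
  [0,0,-20,0,0,0,0.75],
  [0,0,-40,0,0,0,0.75],
  [0,0,-40,0,0,0,1],
  [0,0,-30,0,0,0,1],
  [-40,-10,-20,0,0,0,1],
  [-50,-10,0,0,0,0,1],
  [-50,-10,0,0,0,0,1],
  [0,0,0,0,0,0,1],
])

```text
time_s: 41.12
position: [0.4605, 0.1591, 0.1791]
tool_rot: [[0.05, 0.999, -0.0], [0.999, -0.05, -0.0], [-0.0, -0.0, -1.0]]
ft_force: [-0.0, 0.4, 0.3]
grip_width: 0.0858
gripper_force: 0.0
```

```bash
python3 - <<'E'
from h import *
from m0 import rect
for n in("top","scene"):
    d=grab(n);P=cloud(d).reshape(-1,3)*1000;save(d,n+"1.png")
    for nm,x,y,lo,hi in(("relay",462,-310,62,80),("heatsink",463,-310,34,46),("small",562,-292,54,70),("large",582,297,54,70),("contactor",498,300,56,72),("contbase",498,300,33,46),("breaker",632,-133,30,80)):
        k=(P[:,2]>lo)&(P[:,2]<hi)&(np.hypot(P[:,0]-x,P[:,1]-y)<55);p=P[k]
        if len(p)>20: print(n,nm,rect(p[:,:2]/1000),round(float(np.median(p[:,2])),1))
E
```

```text
top relay [ 462.2 -310.3   59.1   47.6   11.2] 72.7
top heatsink [ 463.3 -310.7   74.8   58.1    9.9] 40.7
top small [ 561.8 -292.6   49.1   49.    10. ] 63.0
top large [580.8 294.6  96.4  47.6  87.9] 63.0
top breaker [ 631.8 -132.9   80.7   37.    14.5] 55.9
scene relay [ 463.8 -309.8   64.4   46.3   11.5] 73.2
scene heatsink [ 473.  -293.9   83.6   48.5  -33.6] 40.3
scene small [ 562.8 -291.1   56.5   49.    11.1] 62.7
scene large [581.4 296.   95.5  54.6  87.5] 63.5
scene contactor [497.4 299.8  50.4  44.2  -3.5] 64.6
scene contbase [499.2 300.2  74.2  48.2  87.2] 41.4
scene breaker [ 635.7 -131.    80.7   35.3   14.7] 51.2
```

View pics/top1.png

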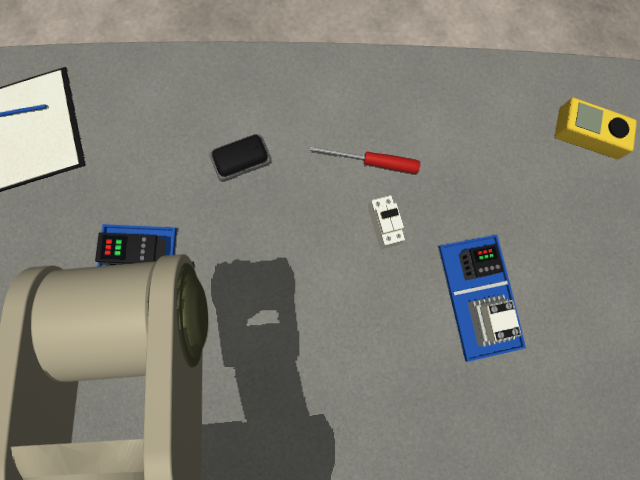

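View pics/scene1.png

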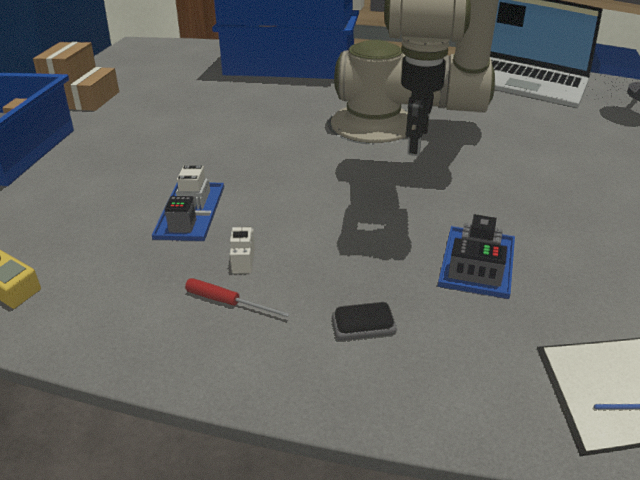

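Both views show the kits made up. The stack is at (497,320) and the small controller at (482,262) in the top view; the large controller and contactor are side by side at (480,255) in the scene view. The breaker, mouse and screwdriver have not moved, and the gripper is clear of everything.

```bash
python3 -c "
from rig import env
print(env.close_job())"
```

```text
the job is handed in; nothing more can be done
None
```

Both heater kits are made up as asked and the job is handed in at about 41 s; the last camera check showed every part upright in its place, the relay within about 1 mm of centre on the heatsink, and the spare breaker, mouse and screwdriver where they were.

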